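# Push the blue-tabbed storage bin home under the rack

## Task

File the small grey bin with the blue grip tab: slide it into the empty bay of the low rack, the one with the blue plate on the board above it, tab facing out, until it is fully home against the back of the bay and stands square on the table. Keep it upright and leave the red-tabbed bin where it stands.

Things in the scene. Friction and masses are not known exactly. Their poses are not given: they have to be found in the camera images.
- blue_bin: Loose grey bin, blue grip tab in front; 0.2 to 0.45 kg; stands beside the rack, may reach back past its front. Box 110 (x) x 80 (y) x 62 mm tall. Origin: centre of its underside, on the table; +x to its rear, z up. The tab, an upright blade 12 mm thick (y), spans x -110 to -55 mm, z 25 to 85 mm: pinch it across y from above, best at x -90, z 65 mm, and slide the bin along the table by it.
- blue_plate: Blue plate 35 x 80 x 4 mm, fixed on the rack's top over the one empty bay, at x -42 to -6, z 92 to 96 mm in its frame. Its origin lies below it, on the table in that bay: where the blue bin's origin is when fully home and centred, axes parallel to these; +x points into the bay. In this frame the bay's mouth is at x -45, its back wall at x +55, its side walls at y -55 and +55 mm.
- rack: Fixed low aluminium rack, 362 mm wide (y), three bays open to the robot, 118 mm apart, each 110 mm wide and 80 mm high under a 12 mm board (top at z 92 mm), 8 mm walls, no floor: bins slide in on the table. A home bin stands 10 mm proud, its tab outside. Origin: on the table, at the home point of the middle bay; +x into the bays. The other two bays are filled by cartons, flush in front (2 mm proud).
- red_bin: Loose bin of the same shape, size and frame with a red grip tab and orange bobbins in it, standing at the other end of the rack from the blue bin. To be left where it is.
There are look-alikes about, which are no part of the job. Leave any purple look-alike of the blue_bin alone.

How it is judged:
At the end, for the whole second after the job is handed in: The blue-tabbed bin stands at rest on the table in the bay under the blue plate, its back within 15 mm of the bay's back wall, its origin within 25 mm of the home point, square to the bay within 10 degrees and upright; the red-tabbed bin is within 30 mm of where it was (x of blue_bin in the frame of blue_plate above -0.015 m and horizontal distance between blue_bin and blue_plate below 0.025 m and angle between the x axis of blue_bin and the x axis of blue_plate, either way round below 0.175 rad and z of blue_bin in the frame of blue_plate below 0.006 m and angle between blue_bin's own z axis and vertical below 0.08 rad and linear speed of blue_bin below 0.02 m/s and distance of red_bin from where it was at the start of the episode below 0.03 m); the robot touches nothing.
It fails at once if the blue-tabbed bin is tipped more than 30 degrees (angle between blue_bin's own z axis and vertical above 0.52 rad).
It fails at once if the red-tabbed bin is moved by more than 30 mm (distance of red_bin from where it was at the start of the episode above 0.03 m).
It also fails if it takes over 42 s, if anything falls off the work surface, if the arm or the gripper's body presses on something with over 40 N, if the wrist force passes 120 N, or if a joint passes its speed limit or range.

## Robot

A 7-joint arm with a two-finger parallel gripper is mounted at the origin on the work surface. World frame = base frame: x ahead of the robot, y to its left, z up, the work surface at z = 0. Lengths are in m, angles in rad, forces in N, time in s.
With the tool pointing down it reaches from about 0.4 to 0.85 m from the base axis. Payload 4.5 kg.
Tool frame: the origin (TCP) lies between the finger pads; the fingertips stand 11 mm ahead of it and the grasp point (between the pads) lies 8 mm behind it (r.tip_reach is the distance from the TCP to the fingertips, in m); x points along the fingers, y is the direction in which the jaws open and shut, and the axes are right-handed (so a half turn about x gives the same grasp; the last joint's range is limited). The gripper opens to 88 mm and grips with 3 to 60 N. Pads are 18 mm wide; open, the fingers measure 123 mm over their backs; the gripper's body (75 mm by 187 mm) begins 45 mm behind the grasp point.
Start: joints at [1.329, 0.689, -0.195, 1.565, 0.157, 0.902, -0.215], TCP at [0.17, -0.601, 0.25] pointing down, gripper open.
Joint ranges: [-3.01, 3.01], [-0.46, 2.08], [-1.47, 1.51], [0.13, 2.56], [-1, 4.14], [0.04, 2.09], [-2.66, 2.66]. Speed limits (rad/s): [2.57, 2.57, 3.14, 3.14, 3.14, 3.14, 3.14].

## Interface

Orientations are given as a unit quaternion [x, y, z, w].
In Python, from plant import r gives the robot as it stands.
- The arm moves only by the tool drive_tool, never from a script. Its argument "deltas" is a list of rows, each a list of 3 entries, a list of its own where there are three numbers: the turn, a rotation vector about the tool's x, y, z in degrees, then the shift along the tool's x, y, z in cm, then the finger opening in cm, from 0 to 8.81. A call has 1 to 12 rows; each row shifts and turns the commanded pose from where the row before left it, along the tool's axes as they then stand; what a row does not reach is not made up. A row lasts 1/12 s, in which the tool goes at most 41.7 mm and 7.16 degrees, less where a joint would pass 70% of its speed; a pose out of reach is approached as far as the arm can. A call is refused whole if a number of a shift passes 4.17 or a number of a turn 7.16, either way. A call with a gripper value outside its range is refused whole. The fingers move at their own pace and stop on an object; "force" is the grip in N (left out, the last holds). Time passes only in rows, so rows that do not move let the fingers close. It gives the time, the measured TCP pose, the force and the opening at its end, in the units of the state.
- r.get_state(): the state, without advancing time (a new reading comes with each control period).
- r.snapshot(name): name is "side" or "top" or "wrist"; returns a dict with "color" (400x640x3 uint8, red, green, blue), "fov_y" (degrees; the focal length in pixels is half the picture's height over the tangent of half this angle, whatever the lens; pixels are square), "cx", "cy" (the principal point, pixels), "extrinsics" (4x4, takes a point from world to camera coordinates); the wrist camera has in their place "tool_from_camera" (4x4, takes a point from camera to tool coordinates, whose origin is the TCP and whose axes are the tool frame's). Camera axes: x right, y up, looking along -z (the intrinsics and any distortion apply to the point x, -y, -z); pixel columns grow to the right and rows downward; lengths in m; the calibration is good to about 2 mm. A picture is of the moment at which its call begins: read the wrist's pose just before it. There is no depth.
- r.finish_job(): hands the job in, once; it reports no verdict.
The state is a dict: "clock": time; "q": joint angles; "qd": joint speeds; "joint_torque": joint torques, N m; "tool_pos": TCP position; "eef_rot": TCP orientation; "contact_force": force on the tool from outside, world axes, zero at the start; "moment": the same for the moment, N m; "opening": opening from 0.0 (shut) to 1.0 (fully open).
Only numpy, scipy, OpenCV 4.12 (cv2) and the standard library are available. Lean on these libraries where they do the work, as an engineer would, in place of code of your own. Each camera call takes 0.05 s, during which the arm holds its last target. There are 200 camera calls.

## Working session

There is one attempt and no reset: what is moved stays moved. The work goes in short steps, Python scripts to look and compute and a tool call to move; the robot and the scene stay as the last step left them, time stands still between calls to the robot, and variables do not carry over. Pictures are saved under pics/ and viewed, about 8 in all and at most 12, crops included, and the job is handed in when it is done.

Besides the shell and the picture viewer there is one more tool, called in YAML: its name, and indented under it one key for each argument. drive_tool: Moves the arm, as the interface text tells. Its arguments: {"type":"object","properties":{"deltas":{"type":"array","items":{"type":"array"}},"force":{"type":"number"}},"required":["deltas"]}

```bash
mkdir -p pics; ls; python3 - <<'E'
from plant import r
import cv2,pickle
s=r.get_state();print({k:s[k] for k in('clock','tool_pos','eef_rot','opening')})
for n in('side','top'):
    d=r.snapshot(n);pickle.dump(d,open(f'{n}0.pkl','wb'))
    cv2.imwrite(f'pics/{n}0.png',d['color'][:,:,::-1]);print(n,{k:d[k] for k in d if k!='color'})
E
```

```text
pics
{'clock': 0.0, 'tool_pos': array([ 0.16997251, -0.60079217,  0.24892655]), 'eef_rot': array([-0.70025539, -0.09787182,  0.70052495, -0.09658308]), 'opening': 0.998655720164474}
side {'fov_y': 56.79813087797188, 'cx': 318.8150827722645, 'cy': 203.95586371467093, 'extrinsics': array([[ 0.94613493, -0.32364564, -0.00906598, -0.47815349],
       [ 0.22844238,  0.64745442,  0.72706042, -0.20322629],
       [-0.22944013, -0.68996831,  0.68651362, -0.84414996],
       [ 0.        ,  0.        ,  0.        ,  1.        ]])}
top {'fov_y': 46.36467243293378, 'cx': 326.24168061950945, 'cy': 187.24936105169482, 'extrinsics': array([[-1.13276623e-02, -9.99935836e-01, -8.75321150e-05,
         6.59265459e-02],
       [ 9.89656641e-01, -1.12237349e-02,  1.43016647e-01,
        -5.31714440e-01],
       [-1.43008453e-01,  1.53341754e-03,  9.89720279e-01,
        -1.16248830e+00],
       [ 0.00000000e+00,  0.00000000e+00,  0.00000000e+00,
         1.00000000e+00]])}
```

View pics/side0.png

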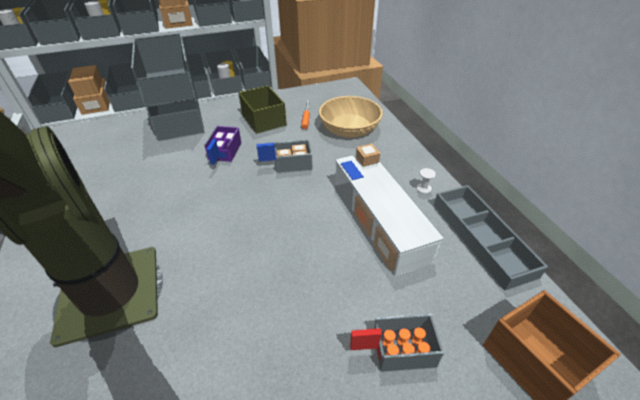

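View pics/top0.png

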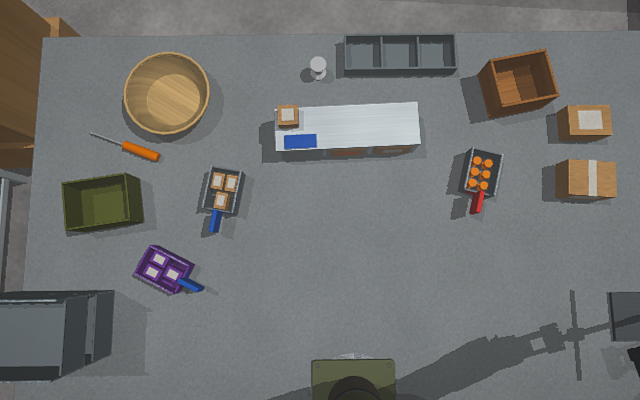

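The top view shows two bins with blue tabs. The grey one is at (222,195) with its tab at (215,221); the purple one is at (165,270) with its tab at (188,285). The grey one matches the description and the purple one is the look-alike. The blue plate is at (300,141), and the red bin at (482,175) stands at the other end of the rack. I'll confirm with a crop while measuring.

```bash
cat > h.py <<'E'
import numpy as np,cv2
def ray(d,px,z):
    "cast pixels (N,2) of a fixed camera onto world plane z"
    px=np.atleast_2d(px).astype(float);f=d['color'].shape[0]/2/np.tan(np.radians(d['fov_y']/2))
    E=d['extrinsics'];R=E[:3,:3];c=-R.T@E[:3,3]
    v=np.c_[(px[:,0]-d['cx'])/f,-(px[:,1]-d['cy'])/f,-np.ones(len(px))]@R
    return c+v*((z-c[2])/v[:,2])[:,None]
def blobs(d,lo,hi,amin=40):
    m=cv2.inRange(cv2.cvtColor(d['color'],cv2.COLOR_RGB2HSV),lo,hi)
    cs=cv2.findContours(m,cv2.RETR_EXTERNAL,cv2.CHAIN_APPROX_NONE)[0]
    return [c for c in cs if cv2.contourArea(c)>amin]
def rect(d,c,z):
    p=ray(d,c[:,0,:],z)[:,:2].astype(np.float32)*1000
    return cv2.minAreaRect(p)
E
python3 - <<'E'
from h import *;import pickle
for n in('top','side'):
    d=pickle.load(open(n+'0.pkl','rb'))
    for c in blobs(d,(105,120,60),(125,255,255)):
        x,y,w,h=cv2.boundingRect(c);print(n,(x,y,w,h))
        for z in(.085,.096): print('  ',z,rect(d,c,z), cv2.boxPoints(rect(d,c,z)).round().tolist())
d=pickle.load(open('top0.pkl','rb'))
# bin rim corners (dark grey), rack front edge
cr=cv2.resize(d['color'][90:310,120:440],None,fx=2.5,fy=2.5,interpolation=cv2.INTER_CUBIC)
cv2.imwrite('pics/crop.png',cr[:,:,::-1])
E
```

```text
top (177, 270, 27, 22)
   0.085 ((294.0715026855469, 390.9736328125), (57.32976531982422, 44.92889404296875), 40.259254455566406) [[258.0, 390.0], [287.0, 355.0], [330.0, 392.0], [301.0, 427.0]]
   0.096 ((294.713623046875, 387.8011779785156), (56.777320861816406, 44.496009826660156), 40.25924301147461) [[259.0, 386.0], [287.0, 352.0], [331.0, 389.0], [302.0, 423.0]]
top (209, 209, 14, 23)
   0.085 ((446.3089599609375, 333.8599548339844), (25.164175033569336, 53.732749938964844), 77.08525085449219) [[417.0, 328.0], [470.0, 316.0], [475.0, 340.0], [423.0, 352.0]]
   0.096 ((445.4841613769531, 331.2379150390625), (24.92171859741211, 53.21504211425781), 77.08524322509766) [[417.0, 325.0], [469.0, 313.0], [474.0, 337.0], [422.0, 349.0]]
top (284, 134, 33, 15)
   0.085 ((643.7738647460938, 124.41219329833984), (33.97034454345703, 79.87403869628906), 2.151195526123047) [[625.0, 164.0], [628.0, 84.0], [662.0, 85.0], [659.0, 165.0]]
   0.096 ((641.0465087890625, 123.80828094482422), (33.643028259277344, 79.1043930053711), 2.1511733531951904) [[623.0, 163.0], [626.0, 84.0], [659.0, 85.0], [65
[... 436 characters left out ...]
719, 302.5148620605469), (88.18092346191406, 51.47513198852539), 78.62744903564453) [[410.0, 264.0], [460.0, 254.0], [478.0, 341.0], [427.0, 351.0]]
   0.096 ((441.2500915527344, 286.85614013671875), (86.66047668457031, 50.587547302246094), 78.6274642944336) [[408.0, 249.0], [458.0, 239.0], [475.0, 324.0], [425.0, 334.0]]
side (206, 139, 20, 26)
   0.085 ((301.9487609863281, 358.50408935546875), (49.06305694580078, 129.4814910888672), 3.654700756072998) [[273.0, 422.0], [282.0, 292.0], [331.0, 295.0], [322.0, 425.0]]
   0.096 ((302.00384521484375, 341.87994384765625), (48.21706771850586, 127.24888610839844), 3.6547176837921143) [[274.0, 404.0], [282.0, 277.0], [330.0, 280.0], [322.0, 407.0]]
```

View pics/crop.png

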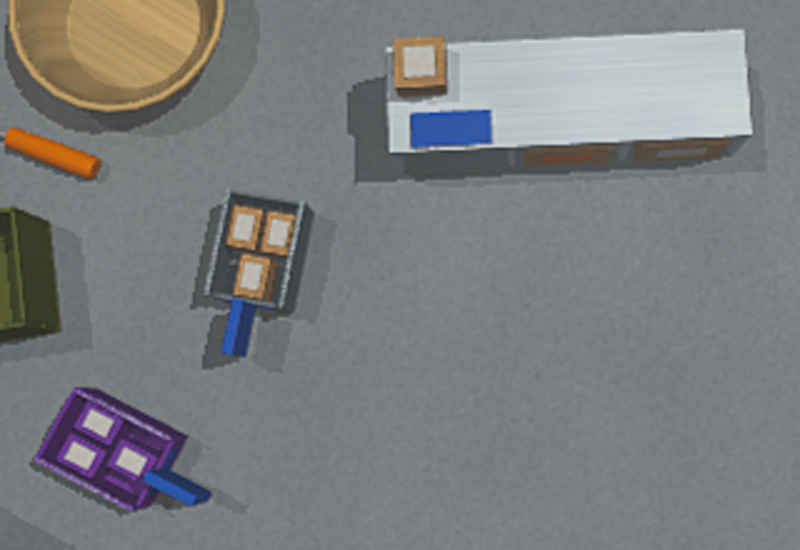

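The crop confirms it: grey bin with a blue tab. Its rim corners in the crop are about (229,191), (312,203), (206,295) and (288,310), and the tab's top strip runs from (243,300) to (233,355). The bay under the plate is empty (dark front).

```bash
python3 - <<'E'
from h import *;import pickle
from scipy.spatial.transform import Rotation as R
d=pickle.load(open('top0.pkl','rb'))
p=np.array([[229,191],[312,203],[206,295],[288,310]])/2.5+[120,90]
q=ray(d,p,.062)[:,:2];print(q.round(3))
c=q.mean(0);u=(q[0]+q[1]-q[2]-q[3]);yaw=np.arctan2(u[1],u[0]);print(c,np.degrees(yaw),np.linalg.norm(u)/2,np.linalg.norm(q[0]-q[1]))
u/=np.linalg.norm(u);print('grasp',c-.09*u)
print('tab strip', ray(d,np.array([[247,302],[237,302],[224,355],[243,355]])/2.5+[120,90],.085).round(3))
print(R.from_quat([-0.70025539,-0.09787182,0.70052495,-0.09658308]).as_matrix().round(3))
E
```

```text
[[0.586 0.35 ]
 [0.572 0.266]
 [0.48  0.371]
 [0.464 0.288]]
[0.5255382  0.31860677] -11.365324798333987 0.1091586265606604 0.08540096036432687
grasp [0.43730305 0.33634254]
tab strip [[0.47  0.324 0.085]
 [0.47  0.334 0.085]
 [0.419 0.345 0.085]
 [0.419 0.327 0.085]]
[[-0.001  0.272 -0.962]
 [ 0.002 -0.962 -0.272]
 [-1.    -0.002  0.   ]]
```

drive_tool:
  deltas:
    - [[6.95, 0, 0], [0, 0, 0], 8.8]
    - [[6.95, 0, 0], [0, 0, 0], 8.8]
    - [[6.95, 0, 0], [0, 0, 0], 8.8]
    - [[6.95, 0, 0], [0, 0, 0], 8.8]
    - [[0, 0, 0], [0, -1.5, -0.8], 8.8]
    - [[0, 0, 0], [0, -3, -1.6], 8.8]
    - [[0, 0, 0], [0, -3, -1.6], 8.8]
    - [[0, 0, 0], [0, -3, -1.6], 8.8]
    - [[0, 0, 0], [0, -3, -1.6], 8.8]
    - [[0, 0, 0], [0, -3, -1.6], 8.8]
    - [[0, 0, 0], [0, -3, -1.6], 8.8]
    - [[0, 0, 0], [0, -3, -1.6], 8.8]

```text
clock: 1.1
tool_pos: [0.335, -0.4047, 0.2495]
eef_rot: [-0.703, 0.074, 0.703, 0.074]
contact_force: [-0.1, -0.3, 0.3]
opening: 1.001
```

drive_tool:
  deltas:
    - [[0, 0, 0], [0, -3.2, -1], 8.8]
    - [[0, 0, 0], [0, -3.2, -1], 8.8]
    - [[0, 0, 0], [0, -3.2, -1], 8.8]
    - [[0, 0, 0], [0, -3.2, -1], 8.8]
    - [[0, 0, 0], [0, -3.2, -1], 8.8]
    - [[0, 0, 0], [0, -3.2, -1], 8.8]
    - [[0, 0, 0], [0, -3.2, -1], 8.8]
    - [[0, 0, 0], [0, -3.5, 0.8], 8.8]
    - [[0, 0, 0], [0, -3.5, 0.8], 8.8]
    - [[0, 0, 0], [0, -3.5, 0.8], 8.8]
    - [[0, 0, 0], [0, -3.5, 0.8], 8.8]
    - [[0, 0, 0], [0, -3.5, 0.8], 8.8]

```text
clock: 2.1
tool_pos: [0.4461, -0.0205, 0.2496]
eef_rot: [-0.703, 0.074, 0.703, 0.074]
contact_force: [0.1, 0.9, -0.1]
opening: 0.997
```

drive_tool:
  deltas:
    - [[0, 0, 0], [0, -3.5, 0.8], 8.8]
    - [[0, 0, 0], [0, -3.5, 0.8], 8.8]
    - [[0, 0, 0], [0, -3.5, 0.8], 8.8]
    - [[0, 0, 0], [0, -3.5, 0.8], 8.8]
    - [[0, 0, 0], [0, -3.5, 0.8], 8.8]
    - [[0, 0, 0], [0, -3.5, 0.8], 8.8]
    - [[0, 0, 0], [0, -3.5, 0.8], 8.8]
    - [[0, 0, 0], [0, -3.5, 0.8], 8.8]
    - [[0, 0, 0], [0, -3.5, 0.8], 8.8]
    - [[0, 0, 0], [0, -2.5, 1], 8.8]
    - [[0, 0, 0], [0, 0, 0], 8.8]
    - [[0, 0, 0], [0, 0, 0], 8.8]

```text
clock: 3.1
tool_pos: [0.436, 0.3291, 0.2491]
eef_rot: [-0.703, 0.073, 0.704, 0.072]
contact_force: [0.5, 0.1, 0.6]
opening: 0.995
```

```bash
python3 - <<'E'
from plant import r
from h import *;import pickle
s=r.get_state();print(s['clock'],s['tool_pos'],s['eef_rot'],s['q'].round(2))
d=r.snapshot('wrist');d['s']=s;pickle.dump(d,open('w1.pkl','wb'));print(d['tool_from_camera'],d['fov_y'],d['cx'],d['cy'])
cv2.imwrite('pics/w1.png',d['color'][:,:,::-1])
E
```

```text
3.1 [0.43603204 0.32907668 0.24911993] [-0.70305354  0.07258127  0.70370687  0.07241774] [-0.78  0.59  0.08  1.81 -0.07  0.75 -2.44]
[[ 3.34966161e-04  3.09502257e-01 -9.50898649e-01 -1.35257197e-01]
 [ 9.99999865e-01 -4.81362735e-04  1.95586842e-04 -1.20443027e-03]
 [-3.97192606e-04 -9.50898586e-01 -3.09502376e-01 -7.96288674e-02]
 [ 0.00000000e+00  0.00000000e+00  0.00000000e+00  1.00000000e+00]] 62.77573773878214 317.5425618499202 197.13285497037077
```

View pics/w1.png

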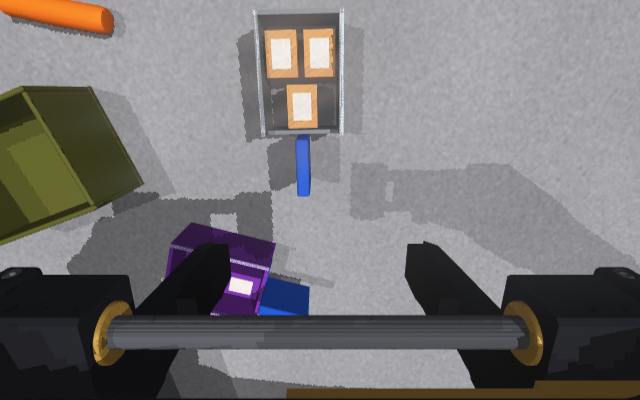

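The wrist view shows the blue tab at (303,165) in front of the grey bin. The purple look-alike is behind the fingers at (235,270), clear of the tab. I'll measure the tab top from here.

```bash
cat >> h.py <<'E'
from scipy.spatial.transform import Rotation as R
def world(d):
    "give a wrist picture d (with d['s']) fixed-camera extrinsics"
    T=np.eye(4);T[:3,:3]=R.from_quat(d['s']['eef_rot']).as_matrix();T[:3,3]=d['s']['tool_pos']
    d['extrinsics']=np.linalg.inv(T@d['tool_from_camera']);return d
E
python3 - <<'E'
from h import *;import pickle
d=world(pickle.load(open('w1.pkl','rb')))
for c in blobs(d,(105,120,60),(125,255,255)):
    print(cv2.boundingRect(c),rect(d,c,.085),cv2.boxPoints(rect(d,c,.085)).round().tolist())
q=ray(d,[[254,10],[344,10],[263,135],[341,133]],.062);print(q.round(3),q.mean(0))
M=R.from_quat(d['s']['eef_rot']).as_matrix();print(M.round(3))
E
```

```text
(258, 264, 51, 52) ((317.45294189453125, 387.7574157714844), (53.02750015258789, 63.64125442504883), 62.73804473876953) [[277.0, 379.0], [334.0, 350.0], [358.0, 397.0], [301.0, 426.0]]
(296, 134, 15, 63) ((451.3639221191406, 340.98114013671875), (12.89106559753418, 58.77204132080078), 79.09380340576172) [[421.0, 340.0], [479.0, 329.0], [481.0, 342.0], [424.0, 353.0]]
[[0.591 0.355 0.062]
 [0.575 0.278 0.062]
 [0.484 0.375 0.062]
 [0.471 0.3   0.062]] [0.5301759  0.32674396 0.062     ]
[[-0.001 -0.204 -0.979]
 [-0.    -0.979  0.204]
 [-1.     0.     0.001]]
```

drive_tool:
  deltas:
    - [[-0.9, 0, 0], [1.5, -1.5, -0.3], 8.8]
    - [[0, 0, 0], [3, 0, 0], 8.8]
    - [[0, 0, 0], [3, 0, 0], 8.8]
    - [[0, 0, 0], [3, 0, 0], 8.8]
    - [[0, 0, 0], [3, 0, 0], 8.8]
    - [[0, 0, 0], [2.5, 0, 0], 8.8]
    - [[0, 0, 0], [2, 0, 0], 8.8]
    - [[0, 0, 0], [1.2, 0, 0], 8.8]
    - [[0, 0, 0], [0, 0, 0], 8.8]
    - [[0, 0, 0], [0, 0, 0], 4]
    - [[0, 0, 0], [0, 0, 0], 2]
    - [[0, 0, 0], [0, 0, 0], 2]
  force: 35

```text
clock: 4.15
tool_pos: [0.4441, 0.3418, 0.0591]
eef_rot: [0.704, -0.068, -0.703, -0.069]
contact_force: [0.5, 0.4, 0.0]
opening: 0.796
```

drive_tool:
  deltas:
    - [[0, 0, 0], [0, 0, 0], 0]
    - [[0, 0, 0], [0, 0, 0], 0]
    - [[0, 0, 0], [0, 0, 0], 0]
    - [[0, 0, 0], [0, 0, 0], 0]
    - [[0, 0, 0], [0, 0, 0], 0]
    - [[0, 0, 0], [0, 0, 0], 0]

```text
clock: 4.65
tool_pos: [0.4432, 0.3415, 0.0578]
eef_rot: [0.704, -0.068, -0.704, -0.068]
contact_force: [0.8, 0.2, -0.0]
opening: 0.343
```

```bash
python3 - <<'E'
from plant import r
from h import *;import pickle
s=r.get_state();print(s['clock'],s['tool_pos'],s['opening'],s['q'].round(2))
print(R.from_quat(s['eef_rot']).as_matrix().round(3))
d=r.snapshot('wrist');d['s']=s;world(d)
cv2.imwrite('pics/w2.png',d['color'][:,:,::-1])
E
```

```text
4.65 [0.44315004 0.34150762 0.05775453] 0.34286425994217024 [-0.76  0.9   0.04  1.9  -0.08  0.34 -2.42]
[[ 0.    -0.192 -0.981]
 [-0.    -0.981  0.192]
 [-1.    -0.    -0.   ]]
```

View pics/w2.png

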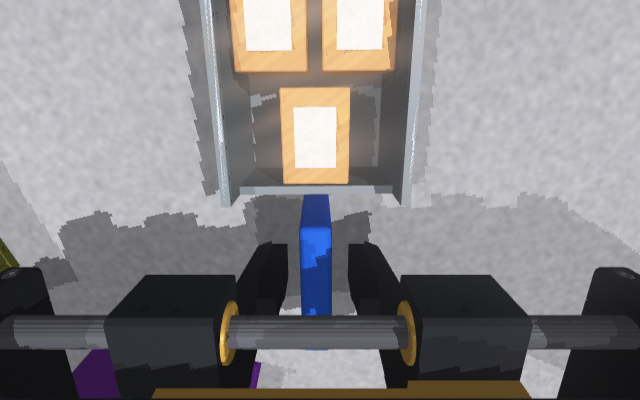

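The tab at (315,270) is centred between the fingers, which are still closing. I'll let them finish.

drive_tool:
  deltas:
    - [[0, 0, 0], [0, 0, 0], 0]
    - [[0, 0, 0], [0, 0, 0], 0]
    - [[0, 0, 0], [0, 0, 0], 0]
    - [[0, 0, 0], [0, 0, 0], 0]
    - [[0, 0, 0], [0, 0, 0], 0]
    - [[0, 0, 0], [0, 0, 0], 0]

```text
clock: 5.2
tool_pos: [0.4432, 0.3415, 0.0576]
eef_rot: [0.704, -0.068, -0.704, -0.068]
contact_force: [0.2, 0.8, -1.3]
opening: 0.132
```

Gripped at 11.6 mm. Next I'll square the bin to the rack and slide it sideways to in front of the bay.

drive_tool:
  deltas:
    - [[-2.3, 0, 0], [0, 0, 0], 0]
    - [[-3.3, 0, 0], [0, 0, 0], 0]
    - [[-3.3, 0, 0], [0, 0, 0], 0]
    - [[-2.8, 0, 0], [0, 0, 0], 0]
    - [[-1.5, 0, 0], [0, 0, 0], 0]
    - [[0, 0, 0], [0, 1, 0.1], 0]
    - [[0, 0, 0], [0, 1.8, 0.1], 0]
    - [[0, 0, 0], [0, 1.8, 0.1], 0]
    - [[0, 0, 0], [0, 1.8, 0.1], 0]
    - [[0, 0, 0], [0, 1.8, 0.1], 0]
    - [[0, 0, 0], [0, 1.8, 0.1], 0]
    - [[0, 0, 0], [0, 1.8, 0.1], 0]

```text
clock: 6.2
tool_pos: [0.4401, 0.2223, 0.0577]
eef_rot: [-0.707, -0.013, 0.707, -0.013]
contact_force: [0.9, 1.3, -2.3]
opening: 0.131
```

drive_tool:
  deltas:
    - [[0, 0, 0], [0, 1.8, 0.1], 0]
    - [[0, 0, 0], [0, 1.8, 0.1], 0]
    - [[0, 0, 0], [0, 1.8, 0.1], 0]
    - [[0, 0, 0], [0, 1.8, 0.1], 0]
    - [[0, 0, 0], [0, 1.8, 0], 0]
    - [[0, 0, 0], [0, 1.2, 0], 0]
    - [[0, 0, 0], [0, 0.5, 0], 0]
    - [[0, 0, 0], [0, 0, 0], 0]
    - [[0, 0, 0], [0, 0, 0], 0]

```text
clock: 6.95
tool_pos: [0.4403, 0.1163, 0.0577]
eef_rot: [-0.707, -0.013, 0.707, -0.013]
contact_force: [-0.2, -0.8, -2.0]
opening: 0.131
```

```bash
python3 - <<'E'
from plant import r
from h import *
s=r.get_state();M=R.from_quat(s['eef_rot']).as_matrix();print(s['clock'],s['tool_pos'],s['opening'],s['contact_force'],s['q'].round(2));print(M.round(3))
d=r.snapshot('wrist');d['s']=s;world(d)
cv2.imwrite('pics/w3.png',d['color'][:,:,::-1])
import pickle;pickle.dump(d,open('w3.pkl','wb'))
for c in blobs(d,(105,120,60),(125,255,255)):
    b=rect(d,c,.096);print(cv2.boundingRect(c),b,cv2.boxPoints(b).round().tolist())
E
```

```text
6.95 [0.4403229  0.11628821 0.05768758] 0.13125327217286586 [-0.19051893 -0.78880392 -2.03115992] [-0.35  0.85 -0.02  2.2   0.18  0.08 -2.08]
[[-0.     0.036 -0.999]
 [-0.    -0.999 -0.036]
 [-1.     0.     0.   ]]
(302, 195, 33, 121) ((467.1838684082031, 118.6170425415039), (44.38005065917969, 10.529414176940918), 1.914591908454895) [[445.0, 123.0], [445.0, 113.0], [490.0, 114.0], [489.0, 125.0]]
```

View pics/w3.png

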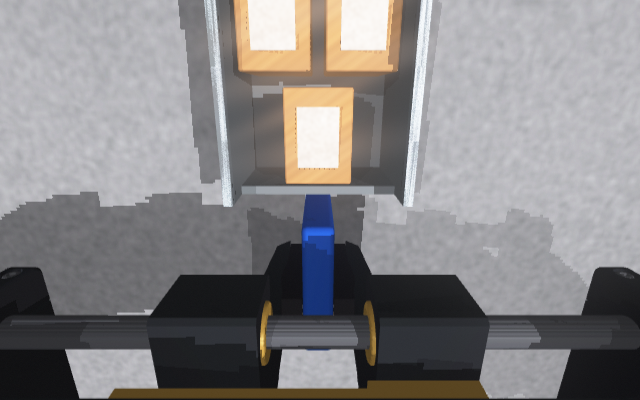

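The bin is square in the grip, with the rim from x≈225 to 410 px and the tab at 317. Next I'll slide it in slowly along the bay axis.

drive_tool:
  deltas:
    - [[0, 0, 0], [0, 0, -0.6], 0]
    - [[0, 0, 0], [0, 0, -1], 0]
    - [[0, 0, 0], [0, 0, -1], 0]
    - [[0, 0, 0], [0, 0, -1], 0]
    - [[0, 0, 0], [0, 0, -1], 0]
    - [[0, 0, 0], [0, 0, -1], 0]
    - [[0, 0, 0], [0, 0, -1], 0]
    - [[0, 0, 0], [0, 0, -1], 0]
    - [[0, 0, 0], [0, 0, -1], 0]
    - [[0, 0, 0], [0, 0, -1], 0]
    - [[0, 0, 0], [0, 0, -1], 0]
    - [[0, 0, 0], [0, 0, -0.6], 0]

```text
clock: 8.0
tool_pos: [0.5536, 0.1215, 0.0577]
eef_rot: [0.707, 0.014, -0.707, 0.013]
contact_force: [-1.2, 0.5, -1.5]
opening: 0.131
```

drive_tool:
  deltas:
    - [[0, 0, 0], [0, 0, -0.4], 0]
    - [[0, 0, 0], [0, 0, -0.4], 0]
    - [[0, 0, 0], [0, 0, -0.4], 0]
    - [[0, 0, 0], [0, 0, -0.3], 0]
    - [[0, 0, 0], [0, 0, -0.3], 0]
    - [[0, 0, 0], [0, 0, -0.2], 0]
    - [[0, 0, 0], [0, 0, 0], 0]

```text
clock: 8.58
tool_pos: [0.5731, 0.121, 0.0577]
eef_rot: [0.707, 0.013, -0.707, 0.013]
contact_force: [0.6, -0.7, -1.3]
opening: 0.134
```

drive_tool:
  deltas:
    - [[0, 0, 0], [0, 0, -0.15], 0]
    - [[0, 0, 0], [0, 0, -0.15], 0]
    - [[0, 0, 0], [0, 0, -0.15], 0]
    - [[0, 0, 0], [0, 0, 0], 0]

```text
clock: 8.92
tool_pos: [0.5773, 0.1212, 0.0577]
eef_rot: [0.707, 0.013, -0.707, 0.013]
contact_force: [0.5, 0.4, -0.9]
opening: 0.134
```

drive_tool:
  deltas:
    - [[0, 0, 0], [0, 0, -0.15], 0]
    - [[0, 0, 0], [0, 0, -0.15], 0]
    - [[0, 0, 0], [0, 0, 0], 0]

```text
clock: 9.17
tool_pos: [0.5784, 0.1213, 0.0576]
eef_rot: [-0.706, -0.013, 0.708, -0.013]
contact_force: [-4.7, 0.1, 2.3]
opening: 0.136
```

Contact came at x = 0.578, where I predicted home. Release and lift.

drive_tool:
  deltas:
    - [[0, 0, 0], [0, 0, 0.1], 0]
    - [[0, 0, 0], [0, 0, 0], 2]
    - [[0, 0, 0], [0, 0, 0], 4]
    - [[0, 0, 0], [0, 0, 0], 4]
    - [[0, 0, 0], [0, 0, 0], 4]
    - [[0, 0, 0], [0, 0, 0], 4]
    - [[0, 0, 0], [0, 0, 0], 4]
    - [[0, 0, 0], [0, 0, 0], 4]
    - [[0, 0, 0], [0, 0, 0], 4]
    - [[0, 0, 0], [0, 0, 0], 4]

```text
clock: 10.0
tool_pos: [0.5789, 0.1213, 0.0577]
eef_rot: [0.707, 0.013, -0.707, 0.013]
contact_force: [-0.2, 0.6, -0.5]
opening: 0.455
```

drive_tool:
  deltas:
    - [[0, 0, 0], [-1, 0, 0], 4]
    - [[0, 0, 0], [-2, 0, 0], 4]
    - [[0, 0, 0], [-3, 0, 0], 4]
    - [[0, 0, 0], [-3, 0, 0], 4]
    - [[0, 0, 0], [-3, 0, 1], 4]
    - [[0, 0, 0], [-3, 0, 2], 4]
    - [[0, 0, 0], [-2, 0, 3], 4]
    - [[0, 0, 0], [0, 0, 3], 4]
    - [[0, 0, 0], [0, 0, 2], 4]
    - [[0, 0, 0], [0, 0, 0], 4]
    - [[0, 0, 0], [0, 0, 0], 4]

```text
clock: 10.92
tool_pos: [0.4684, 0.1173, 0.2287]
eef_rot: [0.707, 0.013, -0.707, 0.013]
contact_force: [0.3, 0.4, -0.4]
opening: 0.45
```

```bash
python3 - <<'E'
from plant import r
from h import *;import pickle
s=r.get_state();print(s['clock'],s['tool_pos'],s['opening'],s['contact_force'])
d=r.snapshot('wrist');d['s']=s;world(d);t=r.snapshot('top')
for n,e in(('wrist',d),('top',t)):
  for c in blobs(e,(105,120,60),(125,255,255)):
    for z in(.085,.096):
      b=rect(e,c,z);print(n,z,cv2.boundingRect(c),np.round(b[0]),np.round(b[1]),round(b[2],1),cv2.boxPoints(b).round().tolist())
t0=pickle.load(open('top0.pkl','rb'))
for e in(t0,t): print('red',[rect(e,c,.085)[0] for c in blobs(e,(0,200,80),(4,255,255))])
cv2.imwrite('pics/end.png',np.vstack([cv2.resize(d['color'],(480,300)),t['color'][80:280,100:580]])[:,:,::-1])
E
```

```text
10.9167 [0.46840625 0.11725539 0.22866251] 0.44969244707907413 [ 0.32410202  0.35729649 -0.37905333]
wrist 0.085 (50, 273, 45, 42) [342. 364.] [45. 43.] 24.0 [[313.0, 375.0], [330.0, 335.0], [372.0, 354.0], [354.0, 393.0]]
wrist 0.096 (50, 273, 45, 42) [351. 355.] [44. 41.] 24.0 [[322.0, 365.0], [339.0, 327.0], [379.0, 345.0], [362.0, 382.0]]
wrist 0.085 (291, 3, 55, 77) [586. 128.] [39. 54.] 72.7 [[554.0, 118.0], [605.0, 102.0], [617.0, 139.0], [566.0, 155.0]]
wrist 0.096 (291, 3, 55, 77) [584. 128.] [37. 52.] 72.7 [[554.0, 118.0], [603.0, 103.0], [614.0, 138.0], [565.0, 153.0]]
top 0.085 (177, 270, 27, 22) [294. 391.] [57. 41.] 40.6 [[259.0, 388.0], [286.0, 356.0], [329.0, 393.0], [302.0, 425.0]]
top 0.096 (177, 270, 27, 22) [295. 387.] [56. 41.] 40.6 [[260.0, 385.0], [287.0, 354.0], [329.0, 390.0], [303.0, 421.0]]
top 0.085 (284, 134, 33, 15) [644. 124.] [34. 80.] 2.2 [[625.0, 164.0], [628.0, 84.0], [662.0, 85.0], [659.0, 165.0]]
top 0.096 (284, 134, 33, 15) [641. 124.] [34. 79.] 2.2 [[623.0, 163.0], [626.0, 84.0], [659.0, 85.0], [656.0, 164.0]]
red []
red []
```

View pics/end.png

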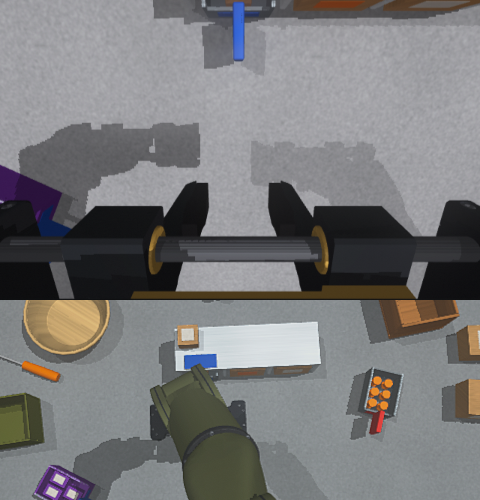

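In the end picture the blue tab stands straight out of the bay under the plate. Its front end is at x ≈ 0.555 m against 0.556 m expected at home. The red bin looks unmoved and the gripper is clear, so I'll hand in.

```bash
python3 -c "
from plant import r
print(r.finish_job())"
```

```text
the job is handed in; nothing more can be done
None
```

The blue-tabbed grey bin is in the bay under the blue plate, tab facing out. I handed the job in at about 11 s of the 42 s allowed; no verdict was reported.

I gripped the bin by its tab (11.6 mm opening, 35 N), turned it square to the rack and slid it across in front of the bay. I then pushed it in until it met about 5 N of resistance, released it and backed the gripper clear.

**Checks that agreed:**
- **Depth:** contact came with the TCP at x = 0.578 m, as predicted for fully home. The last wrist picture puts the tab's front end at x ≈ 0.555 m, against 0.556 m expected.
- **Squareness:** the gripper held the bin within about 0.3° of the rack's measured direction when I let go. The tab looks straight in the last picture.
- **Gripper:** it was about 0.23 m above the table, touching nothing.

**Checks that failed or were weaker:**
- **Red bin:** my colour mask for the red tab found nothing in either the first or last picture. I could only judge by eye that the bin had not moved, and the arm never came near it at low height.
- **Tab angle:** the final rectangle fit for the blue tab was skewed because the plate merged with it. The angle check therefore rests on the gripper's angle and the picture.

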